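# Sweep spilt denture tablets into the shelf tray

### The arm

A 6-joint arm with a two-finger parallel gripper is mounted at the origin on the work surface. World frame = base frame: x ahead of the robot, y to its left, z up, the work surface at z = 0. Lengths are in m, angles in rad, forces in N, time in s.
With the tool pointing down it reaches from about 0.35 to 0.95 m from the base axis. Payload 17.4 kg.
Tool frame: the origin (TCP) lies between the finger pads; the fingertips stand manip.nose_length ahead of it and the grasp point (between the pads) lies 3 mm ahead of it (manip.nose_length is the distance from the TCP to the fingertips, in m); x points along the fingers, y is the direction in which the jaws open and shut, and the axes are right-handed (so a half turn about x gives the same grasp; the last joint's range is limited). The gripper opens to 93 mm and grips with 3 to 60 N. Pads are 15 mm wide; open, the fingers measure 128 mm over their backs; the gripper's body (75 mm by 188 mm) begins 65 mm behind the grasp point.
Start: joints at [-0.038, 0.116, 1.442, -0, 1.584, -0.038], TCP at [0.675, -0, 0.241] pointing down, gripper open.
Joint ranges: [-2.83, 2.83], [-0.83, 2.19], [0.07, 2.5], [-1.14, 4.28], [0.01, 3], [-2.97, 2.97]. Speed limits (rad/s): [1.89, 1.89, 2.22, 3.14, 3.14, 3.14].

### API

Orientations are given as a unit quaternion [x, y, z, w].
In Python, from cell import observe, eyes, ticket, manip gives the robot as it stands.
- The arm moves only by the tool arm_command, never from a script. Its argument "plan" is a list of rows, each a list of 7 numbers: the turn, a rotation vector about the tool's x, y, z in rad, then the shift along the tool's x, y, z in m, then the opening, from 0 (shut) to 1 (fully open). In form: [[ax, ay, az, dx, dy, dz, hand], ...]. A call has 1 to 5 rows; each row shifts and turns the commanded pose from where the row before left it, along the tool's axes as they then stand; what a row does not reach is not made up. A row lasts 1/8 s, in which the tool goes at most 62.5 mm and 10.7 degrees, less where a joint would pass 70% of its speed; a pose out of reach is approached as far as the arm can. A call with a gripper value outside its range is refused whole. The fingers move at their own pace and stop on an object; "grip_force" is the grip in N (left out, the last holds). Time passes only in rows, so rows that do not move let the fingers close. It gives the time, the measured TCP pose, the force and the opening at its end, in the units of the state.
- observe(): the state, without advancing time (a new reading comes with each control period).
- eyes.read_camera(name): name is "scene" or "side" or "wrist"; returns a dict with "img" (400x640x3 uint8, red, green, blue), "z_map" (400x640 float32, m along the optical axis (not along the pixel's ray), 0 where there is no reading), "intrinsics" (3x3 intrinsics, pixels), "k1" (the pictures are not rectified: a ray, as slopes to the right and down, at radius r is drawn at 1 + k1 r^2 times it, then the intrinsics apply), "pose" (4x4, takes a point from camera to world coordinates). Camera axes: x right, y down, z forward; pixel columns grow to the right and rows downward; lengths in m; the calibration is good to about 2 mm. A picture is of the moment at which its call begins.
- ticket.sign_off(): hands the job in, once; it reports no verdict.
The state is a dict: "time": time; "joint_pos": joint angles; "qvel": joint speeds; "effort": joint torques, N m; "tcp_pos": TCP position; "orientation": TCP orientation; "contact_force": force on the tool from outside, world axes, zero at the start; "torque": the same for the moment, N m; "grip_width": finger opening in m.
Only numpy, scipy, OpenCV 4.12 (cv2) and the standard library are available. Lean on these libraries where they do the work, as an engineer would, in place of code of your own. Each camera call takes 0.05 s, during which the arm holds its last target.

### The job

Three denture-cleaning tablets, flat round discs, have spilt on the frosted glass shelf. With the fingertips, gently sweep each one along the glass into the open-fronted tray until all three lie flat and wholly inside it; never pick a tablet up. Leave everything else on the shelf where it is.

Things in the scene. Friction and masses are not known exactly. Their poses are not given: they have to be found in the camera images.
- tray: Open-fronted steel tray fixed on the glass shelf: three upright walls, 4 mm thick, 22 mm high, round a paper-thin floor level with the glass (no sill). Origin on the floor at the middle of the open side; x axis horizontally inward from the open side, y along the open side, z up. Inside: 220 mm wide (y -110 to 110), 100 mm deep (x 0 to 100).
- shelf_top (a point): Centre of the top face of the fixed, rigid, level frosted glass shelf, 400 mm (x) by 920 mm (y); its top is 80 mm above the work surface.
- tablet1_center (a point): Centre of a loose denture-cleaning tablet, a hard flat blue-grey disc 30 mm across and 12 mm thick, 10 to 17 g, lying flat on the shelf before the open side of the tray, to the left (tray +y) of the tray's middle line. The centre is 6 mm above the shelf top. The three tablets are alike.
- tablet1: The same tablet; origin at the centre of its underside, z along the disc's axis.
- tablet2_center (a point): Centre of a loose denture-cleaning tablet, a hard flat blue-grey disc 30 mm across and 12 mm thick, 10 to 17 g, lying flat on the shelf before the open side of the tray, near the tray's middle line, close before the open side. The centre is 6 mm above the shelf top. The three tablets are alike.
- tablet2: The same tablet; origin at the centre of its underside, z along the disc's axis.
- tablet3_center (a point): Centre of a loose denture-cleaning tablet, a hard flat blue-grey disc 30 mm across and 12 mm thick, 10 to 17 g, lying flat on the shelf before the open side of the tray, to the right (tray -y) of the tray's middle line. The centre is 6 mm above the shelf top. The three tablets are alike.
- tablet3: The same tablet; origin at the centre of its underside, z along the disc's axis.
- pill_pot: Bystander, loose; origin at the centre of its underside, on the shelf. White ceramic egg-shaped pill pot standing upright, 46 mm across, 57 mm high, on the far side of the middle tablet from the tray (50 mm or more between pot and tablet).
- denture_brush: Bystander, loose; origin at the centre of its underside, on the shelf. Round hard grey silicone denture brush, 52 mm across at the base, 36 mm high with a knob, to the right of the tablets.
- soaking_cup: Bystander, loose; origin at the centre of its underside, on the shelf. White denture soaking cup with grey twist-lock lid, 84 mm across, 76 mm high, on the left end of the shelf.
- toothbrush: Bystander, loose; origin at the centre of its underside, on the shelf. Orange toothbrush lying along its x axis, 185 mm long, 18 mm high, on the left of the shelf.
- compact: Bystander, loose; origin at the centre of its underside, on the shelf. Closed round compact mirror, 72 mm across, 15 mm high, with a hinge barrel on one side, on the right of the shelf.
- tumbler: Bystander, loose; origin at the centre of its underside, on the shelf. Green glass tumbler, 68 mm across, 78 mm high, on the right end of the shelf.

How it is judged:
At the end, for the whole second after the job is handed in: Each tablet's centre is at least 14 mm past the open side of the tray and between its walls, the tablet flat on the floor (centre less than 9.5 mm above the shelf) and at rest (below 20 mm/s); every bystander within 20 mm of its start (x of tablet1_center in the frame of tray between 0.014 and 0.1 m and y of tablet1_center in the frame of tray between -0.11 and 0.11 m and height (world z) of tablet1_center between 0.08 and 0.0895 m and linear speed of each of tablet1, tablet2, tablet3 below 0.02 m/s and x of tablet2_center in the frame of tray between 0.014 and 0.1 m and y of tablet2_center in the frame of tray between -0.11 and 0.11 m and height (world z) of tablet2_center between 0.08 and 0.0895 m and x of tablet3_center in the frame of tray between 0.014 and 0.1 m and y of tablet3_center in the frame of tray between -0.11 and 0.11 m and height (world z) of tablet3_center between 0.08 and 0.0895 m and distance of each of pill_pot, denture_brush, soaking_cup, toothbrush, compact, tumbler from where it was at the start of the episode below 0.02 m); the robot touches nothing.
It fails at once if a tablet is lifted: its centre is more than 20 mm above its height when lying flat (height (world z) of any of tablet1_center, tablet2_center, tablet3_center above 0.106 m).
It fails at once if a tablet is pressed or squeezed by the fingers with more than 20 N (contact force between the fingers and tablet1 above 20 N or contact force between the fingers and tablet2 above 20 N or contact force between the fingers and tablet3 above 20 N).
It fails at once if another thing on the shelf is moved more than 20 mm (distance of any of pill_pot, denture_brush, soaking_cup, toothbrush, compact, tumbler from where it was at the start of the episode above 0.02 m).
It also fails if it takes over 58 s, if anything falls off the work surface, if the arm or the gripper's body presses on something with over 40 N, if the wrist force passes 120 N, or if a joint passes its speed limit or range.

## Working session

There is one attempt and no reset: what is moved stays moved. The work goes in short steps, Python scripts to look and compute and a tool call to move; the robot and the scene stay as the last step left them, time stands still between calls to the robot, and variables do not carry over. Pictures are saved under pics/ and viewed, and the job is handed in when it is done.

Besides the shell and the picture viewer there is one more tool, called after ">>>" by a JSON object that holds its "name" and its "arguments". arm_command: Moves the arm, as the interface text tells. Its arguments: {"type":"object","properties":{"plan":{"type":"array","items":{"type":"array","items":{"type":"number"}}},"grip_force":{"type":"number"}},"required":["plan"]}

```bash
ls; mkdir -p pics
cat > h.py <<'E'
import numpy as np,cv2
from cell import observe,eyes,ticket,manip
def cam(n,save=None):
    c=eyes.read_camera(n)
    if save: cv2.imwrite('pics/'+save+'.png',c['img'][:,:,::-1])
    return c
def rays(c,px):
    K=np.array(c['intrinsics'],float)
    u=cv2.undistortPoints(np.array(px,float).reshape(-1,1,2),K,np.array([c['k1'],0,0,0,0.])).reshape(-1,2)
    T=np.array(c['pose']);d=np.c_[u,np.ones(len(u))]@T[:3,:3].T
    return T[:3,3],d
def onplane(c,px,z):
    o,d=rays(c,px);return o+d*((z-o[2])/d[:,2])[:,None]
E
python3 - <<'E'
from h import *
s=observe();print(s);print(manip.nose_length)
for n in('scene','side','wrist'):
    c=cam(n,n+'0');print(n,c['intrinsics'],c['k1'],np.round(c['pose'],3))
E
```

```text
pics
{'time': 0.0, 'joint_pos': array([-3.77891779e-02,  1.16487881e-01,  1.44227151e+00, -1.89934281e-05,
        1.58396707e+00, -3.77853221e-02]), 'qvel': array([-8.66884188e-04,  1.97958750e-03, -2.75851937e-04, -4.92798232e-04,
       -1.64523158e-05, -6.27738033e-04]), 'effort': array([-2.39607485e-03, -7.21266031e+01, -6.22611737e+01,  7.77577632e-02,
        2.38535833e-02, -2.17692599e-05]), 'tcp_pos': array([ 6.74827193e-01, -4.20688533e-07,  2.39900003e-01]), 'orientation': array([ 0.49972348,  0.50028829, -0.50027841,  0.4997095 ]), 'contact_force': array([ 0.23932255, -1.05832702, -0.74554836]), 'torque': array([-0.01522925, -0.00596953, -0.00481471]), 'grip_width': 0.09264989936223747}
0.022
scene [[471.51592472   0.         324.40532869]
 [  0.         471.51592472 201.91873808]
 [  0.           0.           1.        ]] -0.03562209454348343 [[ 0.311  0.734 -0.604  1.225]
 [ 0.95  -0.236  0.203 -0.239]
 [ 0.007 -0.637 -0.771  0.952]
 [ 0.     0.     0.     1.   ]]
side [[482.47030853   0.         317.68547557]
 [  0.         482.47030853 199.43382843]
 [  0.           0.           1.        ]] -0.12456892102808258 [[ 7.690e-01 -3.960e-01  5.020e-01 -1.120e-01]
 [-6.400e-01 -4.770e-01  6.030e-01 -8.450e-01]
 [ 1.000e-03 -7.850e-01 -6.200e-01  1.008e+00]
 [ 0.000e+00  0.000e+00  0.000e+00  1.000e+00]]
wrist [[349.52938408   0.         319.91945589]
 [  0.         349.52938408 200.85581907]
 [  0.           0.           1.        ]] -0.0763757145417671 [[ 1.     0.    -0.001  0.674]
 [-0.    -0.961 -0.276  0.076]
 [-0.001  0.276 -0.961  0.385]
 [ 0.     0.     0.     1.   ]]
```

View pics/scene0.png

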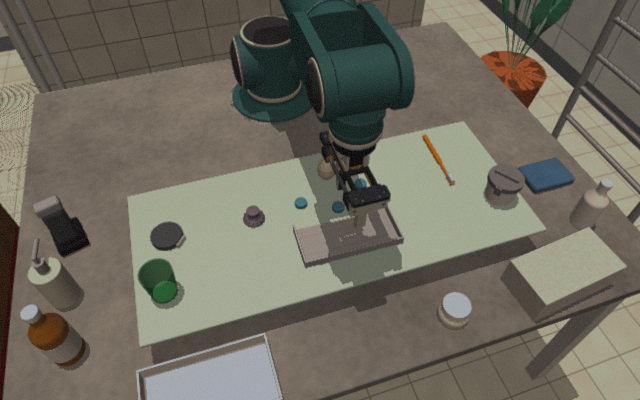

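View pics/side0.png

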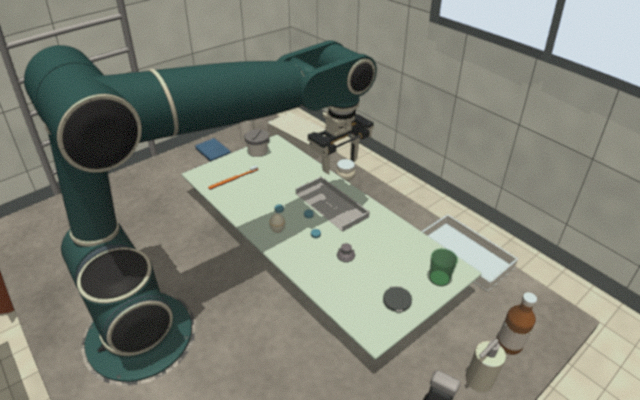

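View pics/wrist0.png

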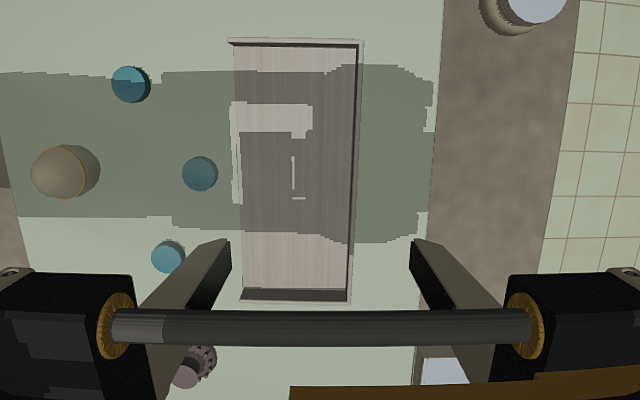

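The wrist view shows the tablets at about (130,84), (200,174) and (167,257). The pot is at (65,172), the denture brush at (193,365), and the tray spans columns 230–360, open on its left side (toward the robot).

```bash
cat >> h.py <<'E'
def blobs(c,amin=15):
    hsv=cv2.cvtColor(c['img'],cv2.COLOR_RGB2HSV)
    m=cv2.inRange(hsv,(90,80,40),(108,255,255))
    n,l,st,ce=cv2.connectedComponentsWithStats(m)
    return [(st[i,4],ce[i],st[i,:4]) for i in range(1,n) if st[i,4]>=amin]
E
python3 - <<'E'
from h import *
for n in('scene','side','wrist'):
    c=cam(n)
    for a,p,b in blobs(c,25 if n!='wrist' else 200):
        if n!='wrist' and not (100<p[1]<250): continue
        z=c['z_map'][int(p[1]),int(p[0])]
        o,d=rays(c,[p]);print(n,a,p.round(1),b,'plane.089',onplane(c,[p],.089).round(4)[0],'depth',(o+d[0]*z).round(4))
c=cam('wrist')
# tray wall tops z=.102, depth points
for q in [(228,39),(360,42),(240,292),(243,300),(349,302),(235,70),(242,289),(357,66),(348,290),(350,150)]:
    z=c['z_map'][q[1],q[0]];o,d=rays(c,[q]);print(q,'top',onplane(c,[q],.102)[0].round(3),'floor',onplane(c,[q],.08)[0].round(3),'d',(o+d[0]*z).round(3))
for q in [(65,172),(300,250),(193,370),(210,365),(185,375),(50,60)]:
    z=c['z_map'][q[1],q[0]];o,d=rays(c,[q]);print(q,'d',(o+d[0]*z).round(3))
cv2.imwrite('pics/z.png',cv2.resize(c['img'][20:220,:260,::-1],None,fx=3,fy=3)[:600,:780])
E
```

```text
scene 1158 [546.1 174.8] [519 158  55  35] plane.089 [0.6368 0.5487 0.089 ] depth [0.5894 0.6121 0.0195]
scene 88 [359.8 183.4] [355 179  11  10] plane.089 [0.5203 0.0897 0.089 ] depth [0.5224 0.0887 0.0916]
scene 98 [300.4 202.6] [295 198  12  10] plane.089 [ 0.5343 -0.0662  0.089 ] depth [ 0.5338 -0.0661  0.0884]
scene 99 [338.  206.7] [333 202  11  11] plane.089 [0.5734 0.0145 0.089 ] depth [0.575  0.0138 0.0912]
side 389 [211.9 149.1] [196 139  33  21] plane.089 [0.5278 0.5127 0.089 ] depth [0.5751 0.6131 0.021 ]
side 29 [278.4 207.7] [276 205   6   6] plane.089 [0.5163 0.0933 0.089 ] depth [0.513  0.0885 0.0938]
side 27 [308.1 213.1] [305 211   7   6] plane.089 [0.5691 0.0166 0.089 ] depth [0.5666 0.0134 0.0924]
side 47 [315.5 232.7] [312 230   8   7] plane.089 [ 0.5309 -0.0639  0.089 ] depth [ 0.529  -0.0662  0.0916]
wrist 1089 [130.2  84. ] [111  66  40  36] plane.089 [0.5164 0.0919 0.089 ] depth [0.5183 0.0917 0.0926]
wrist 451 [165.4 261.5] [151 249  30  24] plane.089 [ 0.5277 -0.0688  0.089 ] depth [ 0.5306 -0.0659  0.095 ]
(228, 39) top [0.604 0.123 0.102] floor [0.599 0.1
[... 327 characters left out ...]
  0.102] floor [ 0.703 -0.117  0.08 ] d [ 0.701 -0.103  0.102]
(235, 70) top [0.608 0.1   0.102] floor [0.603 0.102 0.08 ] d [0.604 0.102 0.082]
(242, 289) top [ 0.602 -0.09   0.102] floor [ 0.597 -0.102  0.08 ] d [ 0.597 -0.102  0.08 ]
(357, 66) top [0.703 0.102 0.102] floor [0.705 0.105 0.08 ] d [0.702 0.102 0.103]
(348, 290) top [ 0.7   -0.09   0.102] floor [ 0.702 -0.103  0.08 ] d [ 0.7   -0.089  0.104]
(350, 150) top [0.698 0.038 0.102] floor [0.7   0.035 0.08 ] d [0.7   0.035 0.082]
(65, 172) d [0.476 0.026 0.13 ]
(300, 250) d [ 0.655 -0.059  0.082]
(193, 370) d [ 0.55  -0.174  0.113]
(210, 365) d [ 0.56  -0.185  0.093]
(185, 375) d [ 0.543 -0.177  0.117]
(50, 60) d [0.44  0.115 0.081]
```

View pics/z.png

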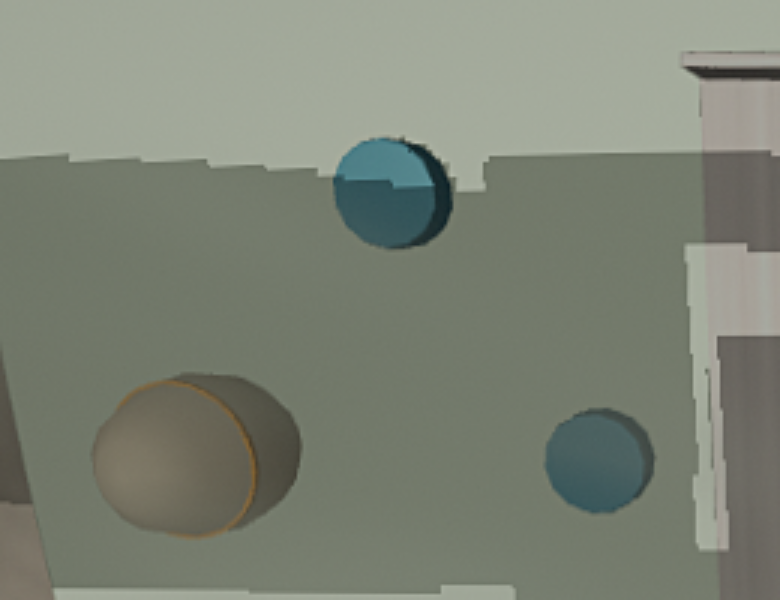

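>>> {"name": "arm_command", "arguments": {"plan": [[0.1745,0,0,0,0,0,0.2],[0.1745,0,0,0,0,0,0.2],[0.1745,0,0,0,0,0,0.2],[0.1745,0,0,0,0,0,0.2],[0.1745,0,0,0,0,0,0.2]]}}

```text
time: 0.98
tcp_pos: [0.675, -0.0, 0.2406]
orientation: [-0.665, -0.24, 0.665, -0.24]
contact_force: [0.0, -0.2, 0.1]
grip_width: 0.0476
```

>>> {"name": "arm_command", "arguments": {"plan": [[0.1745,0,0,0,0,0,0.2],[0.1745,0,0,0,0,0,0.2],[0.1745,0,0,0,0,0,0.2],[0.1745,0,0,0,0,0,0.2],[0,0,0,0,0,0,0.2]]}}

```text
time: 1.6
tcp_pos: [0.675, -0.0, 0.2406]
orientation: [-0.707, -0.0, 0.707, -0.0]
contact_force: [0.3, -0.8, -0.7]
grip_width: 0.0186
```

>>> {"name": "arm_command", "arguments": {"plan": [[0,0,0,0,-0.005,0.045,0.2],[0,0,0,0,-0.005,0.045,0.2],[0,0,0,0,-0.005,0.045,0.2],[0,0,0,0.0,0,0.005,0.2],[0,0,0,0,0,0,0.2]]}}

```text
time: 2.22
tcp_pos: [0.5352, 0.0149, 0.2411]
orientation: [0.707, 0.001, -0.707, 0.001]
contact_force: [0.5, 0.0, -0.8]
grip_width: 0.0185
```

Run:
```python
from h import *
s=observe();print(s['time'],s['tcp_pos'].round(4),s['orientation'].round(4),s['grip_width'],s['contact_force'])
c=cam('wrist','w1')
for a,p,b in blobs(c,100):
    print(a,p.round(1),onplane(c,[p],.089).round(4)[0],b)
cam('side','s1')
```

```text
2.225 [0.5352 0.0149 0.2411] [ 0.7075  0.001  -0.7068  0.0011] 0.018515929714549954 [ 0.52005621  0.02900489 -0.82000479]
927 [318.5 152.4] [0.5688 0.0156 0.089 ] [302 135  34  35]
848 [409.2 196.6] [ 0.53   -0.0649  0.089 ] [394 180  32  34]
399 [237.5 208.9] [0.5181 0.088  0.089 ] [219 197  31  30]
```

View pics/w1.png

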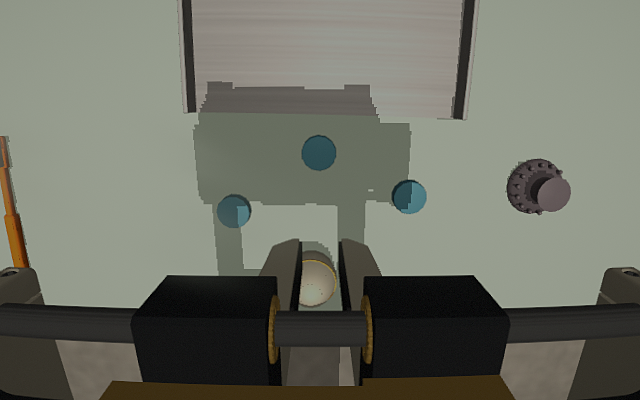

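Run:
```python
from h import *
c=cam('wrist')
for q in [(183,112),(195,111),(455,118),(465,119)]:
    print(q,'floor',onplane(c,[q],.08)[0].round(3),'top',onplane(c,[q],.102)[0].round(3))
for q in [(316,285),(316,262),(316,256),(316,300)]:
    z=c['z_map'][q[1],q[0]];o,d=rays(c,[q]);print(q,'d',(o+d[0]*z).round(3))
cv2.imwrite('pics/z2.png',cv2.resize(c['img'][80:330,190:450,::-1],None,fx=2.4,fy=2.4))
```

```text
(183, 112) floor [0.603 0.132 0.08 ] top [0.604 0.124 0.102]
(195, 111) floor [0.604 0.122 0.08 ] top [0.605 0.114 0.102]
(455, 118) floor [ 0.599 -0.103  0.08 ] top [ 0.599 -0.094  0.102]
(465, 119) floor [ 0.598 -0.112  0.08 ] top [ 0.599 -0.102  0.102]
(316, 285) d [0.469 0.017 0.134]
(316, 262) d [0.48  0.017 0.116]
(316, 256) d [0.481 0.017 0.107]
(316, 300) d [0.456 0.017 0.137]
```

View pics/z2.png

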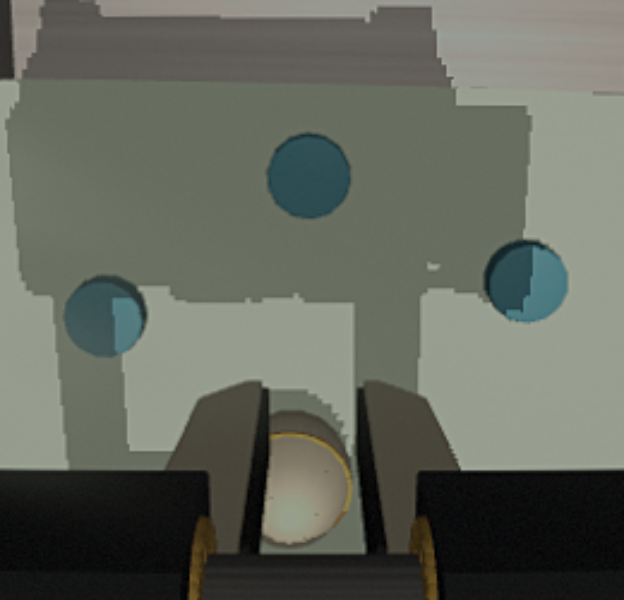

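The view shows T2 at (318,152) straight ahead of the fingers and the pot at (316,290) behind them. There is room to come down between the two.

>>> {"name": "arm_command", "arguments": {"plan": [[0,0,0,0.045,0,0,0.2],[0,0,0,0.045,0,0,0.2],[0,0,0,0.03,0,0,0.2],[0,0,0,0.012,0,0,0.2],[0,0,0,0.0035,0,0,0.2]]}}

```text
time: 3.0
tcp_pos: [0.5354, 0.0149, 0.1051]
orientation: [-0.707, -0.0, 0.707, -0.0]
contact_force: [0.0, -0.7, 0.9]
grip_width: 0.0186
```

>>> {"name": "arm_command", "arguments": {"plan": [[0,0,0,0,0,-0.005,0.2],[0,0,0,0,0,-0.008,0.2],[0,0,0,0,0,-0.008,0.2],[0,0,0,0,0,-0.008,0.2],[0,0,0,0,0,-0.008,0.2]]}}

```text
time: 3.62
tcp_pos: [0.5726, 0.015, 0.1052]
orientation: [0.707, 0.0, -0.707, 0.0]
contact_force: [-1.0, 0.3, -0.1]
grip_width: 0.0186
```

Run:
```python
from h import *
s=observe();print(s['time'],s['tcp_pos'].round(4),s['contact_force'])
c=cam('wrist','w2')
for a,p,b in blobs(c,100):
    print(a,p.round(1),onplane(c,[p],.089).round(4)[0],b)
c=cam('side','s2')
```

```text
3.625 [0.5726 0.015  0.1052] [-1.00462481  0.27751647 -0.05832232]
2866 [320.3 222.4] [0.5913 0.014  0.089 ] [291 191  60  62]
```

View pics/w2.png

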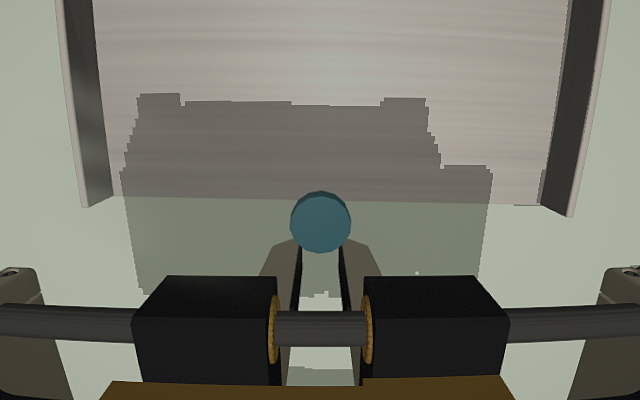

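The tablet at (320,222) sits in the notch between the two fingertips and is at the tray mouth. I'll keep pushing.

>>> {"name": "arm_command", "arguments": {"plan": [[0,0,0,0,0,-0.008,0.2],[0,0,0,0,0,-0.008,0.2],[0,0,0,0,0,-0.008,0.2],[0,0,0,0,0,-0.008,0.2],[0,0,0,0,0,-0.008,0.2]]}}

```text
time: 4.35
tcp_pos: [0.6126, 0.015, 0.1051]
orientation: [-0.707, -0.0, 0.707, -0.0]
contact_force: [-0.5, 0.0, -0.3]
grip_width: 0.0189
```

>>> {"name": "arm_command", "arguments": {"plan": [[0,0,0,0,0,-0.007,0.2],[0,0,0,0,0,-0.004,0.2],[0,0,0,0,0,-0.002,0.2],[0,0,0,0,0,0,0.2],[0,0,0,0,0,0.02,0.2]]}}

```text
time: 4.97
tcp_pos: [0.6051, 0.0149, 0.105]
orientation: [-0.707, -0.0, 0.707, -0.0]
contact_force: [-0.5, -0.2, -0.3]
grip_width: 0.019
```

>>> {"name": "arm_command", "arguments": {"plan": [[0,0,0,0,0,0.02,0.2],[0,0,0,-0.05,0,0,0.2],[0,0,0,-0.05,0,0,0.2],[0,0,0,-0.01,0,0.03,0.2],[0,0,0,0,0,0,0.2]]}}

```text
time: 5.6
tcp_pos: [0.5543, 0.015, 0.2168]
orientation: [0.708, 0.0, -0.706, 0.0]
contact_force: [-1.2, 0.7, -1.0]
grip_width: 0.0187
```

Run:
```python
from h import *
s=observe();print(s['time'],s['tcp_pos'].round(4),s['orientation'].round(3),s['contact_force'])
c=cam('wrist','w3')
for a,p,b in blobs(c,100):
    print(a,p.round(1),onplane(c,[p],.089).round(4)[0],b)
```

```text
5.6 [0.5543 0.015  0.2168] [ 0.708  0.    -0.706  0.   ] [-1.1609218   0.74714165 -1.00123527]
1251 [319.9  82.3] [0.6442 0.0143 0.089 ] [301  62  39  41]
977 [414.7 226.3] [ 0.5301 -0.0649  0.089 ] [399 209  34  36]
404 [232.3 248.3] [0.5102 0.0888 0.089 ] [212 231  34  29]
```

View pics/w3.png

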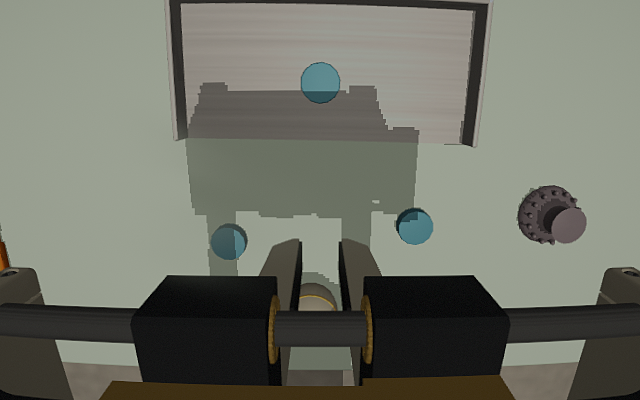

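T2 is inside at (320,82), i.e. about 42 mm past the open side. Next is T3 at (415,226).

>>> {"name": "arm_command", "arguments": {"plan": [[0,0,0,0,0.043,0.03,0.2],[0,0,0,0,0.043,0.03,0.2],[-0.1745,0,0,0,0,0,0.2],[0,0,0,0.03,0,0,0.2],[0,0,0,0,0,0,0.2]]}}

```text
time: 6.28
tcp_pos: [0.4944, -0.071, 0.1827]
orientation: [-0.703, -0.062, 0.706, -0.061]
contact_force: [-0.4, -0.5, 1.1]
grip_width: 0.0185
```

Run:
```python
from h import *
from scipy.spatial.transform import Rotation as R
s=observe();r=R.from_quat(s['orientation']).as_matrix();print(s['tcp_pos'].round(4),r.round(3).tolist(),s['contact_force'])
c=cam('wrist','w4')
for a,p,b in blobs(c,100):
    w=onplane(c,[p],.089)[0]
    print(a,p.round(1),w.round(4),'tool',((w-s['tcp_pos'])@r).round(4))
```

```text
[ 0.4944 -0.071   0.1827] [[-0.004, 0.173, -0.985], [0.001, -0.985, -0.173], [-1.0, -0.001, 0.004]] [-0.37957081 -0.4899963   1.13194435]
328 [ 90.3 130.3] [0.5238 0.0965 0.089 ] tool [ 0.0937 -0.1597 -0.0585]
1433 [319.3 159.9] [ 0.53   -0.0647  0.089 ] tool [ 0.0936  0.0001 -0.0366]
```

View pics/w4.png

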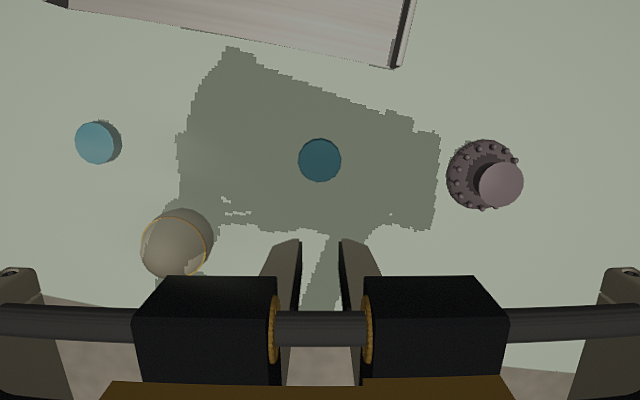

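T3 at (319,160) is centred ahead of the fingers, with the pot and brush well clear.

>>> {"name": "arm_command", "arguments": {"plan": [[0,0,0,0.04,0,0,0.2],[0,0,0,0.028,0,0,0.2],[0,0,0,0.009,0,0,0.2],[0,0,0,0,0,-0.007,0.2],[0,0,0,0,0,-0.008,0.2]]}}

```text
time: 6.95
tcp_pos: [0.5111, -0.0685, 0.1097]
orientation: [0.705, 0.062, -0.704, 0.062]
contact_force: [-0.4, 0.5, -0.2]
grip_width: 0.0186
```

>>> {"name": "arm_command", "arguments": {"plan": [[0,0,0,0,0,-0.008,0.2],[0,0,0,0,0,-0.008,0.2],[0,0,0,0,0,-0.008,0.2],[0,0,0,0,0,-0.008,0.2],[0,0,0,0,0,-0.008,0.2]]}}

```text
time: 7.58
tcp_pos: [0.5497, -0.0614, 0.1081]
orientation: [-0.704, -0.062, 0.704, -0.062]
contact_force: [-1.3, 0.0, 0.6]
grip_width: 0.0184
```

>>> {"name": "arm_command", "arguments": {"plan": [[0,0,0,0,0,-0.008,0.2],[0,0,0,0,0,-0.008,0.2],[0,0,0,0,0,-0.008,0.2],[0,0,0,0,0,-0.008,0.2],[0,0,0,0,0,-0.008,0.2]]}}

```text
time: 8.2
tcp_pos: [0.5891, -0.0545, 0.1081]
orientation: [-0.704, -0.062, 0.704, -0.062]
contact_force: [-0.9, -0.5, 0.9]
grip_width: 0.0186
```

Run:
```python
from h import *
from scipy.spatial.transform import Rotation as R
s=observe();r=R.from_quat(s['orientation']).as_matrix();print(s['tcp_pos'].round(4),s['contact_force'])
c=cam('wrist','w5')
for a,p,b in blobs(c,100):
    w=onplane(c,[p],.089)[0]
    print(a,p.round(1),w.round(4),'tool',((w-s['tcp_pos'])@r).round(4))
```

```text
[ 0.5891 -0.0545  0.1081] [-0.9271636  -0.50838571  0.87416088]
2561 [197.8 117.4] [0.6473 0.0128 0.089 ] tool [ 0.0191 -0.0561 -0.069 ]
2762 [320.3 220.4] [ 0.6075 -0.052   0.089 ] tool [ 0.0191  0.0008 -0.0186]
176 [ 56.7 301.6] [0.5328 0.0869 0.089 ] tool [ 0.0191 -0.1489  0.0309]
```

View pics/w5.png

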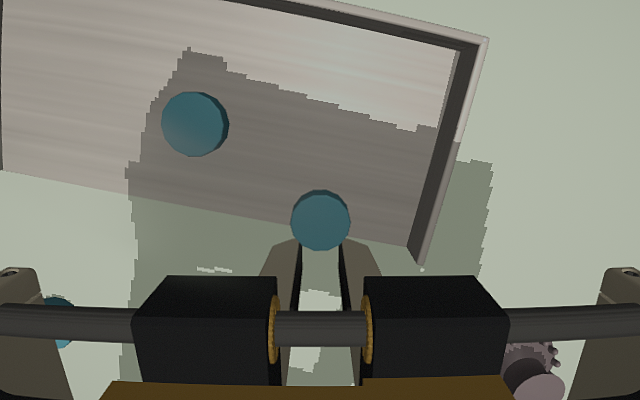

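T3 at (320,220) is cradled at the mouth, and the right wall at (415,255) is clear of the fingers.

>>> {"name": "arm_command", "arguments": {"plan": [[0,0,0,0,0,-0.008,0.2],[0,0,0,0,0,-0.008,0.2],[0,0,0,0,0,-0.008,0.2],[0,0,0,0,0,-0.007,0.2],[0,0,0,0,0,-0.004,0.2]]}}

```text
time: 8.88
tcp_pos: [0.6235, -0.0484, 0.1081]
orientation: [-0.704, -0.062, 0.704, -0.062]
contact_force: [0.5, -0.8, -0.1]
grip_width: 0.0185
```

>>> {"name": "arm_command", "arguments": {"plan": [[0,0,0,0,0,-0.002,0.2],[0,0,0,0,0,0,0.2],[0,0,0,0,0,0.02,0.2],[0,0,0,0,0,0.02,0.2],[0,0,0,-0.05,0,0,0.2]]}}

```text
time: 9.5
tcp_pos: [0.583, -0.0551, 0.1552]
orientation: [-0.702, -0.062, 0.707, -0.061]
contact_force: [1.1, -0.6, 0.9]
grip_width: 0.0183
```

>>> {"name": "arm_command", "arguments": {"plan": [[0.1745,0,0,-0.05,0,0,0.2],[0.1745,0,0,0,0,0,0.2],[0,0,0,0,-0.04,0,0.2],[0,0,0,0,-0.04,0,0.2],[0,0,0,0,0,0,0.2]]}}

```text
time: 10.12
tcp_pos: [0.5995, 0.0256, 0.2081]
orientation: [-0.704, 0.061, 0.705, 0.061]
contact_force: [-0.0, -0.3, -0.4]
grip_width: 0.0187
```

Run:
```python
from h import *
from scipy.spatial.transform import Rotation as R
s=observe();r=R.from_quat(s['orientation']).as_matrix();print(s['time'],s['tcp_pos'].round(4),r.round(3).tolist())
c=cam('wrist','w6')
for a,p,b in blobs(c,100):
    w=onplane(c,[p],.089)[0]
    print(a,p.round(1),w.round(4),'tool',((w-s['tcp_pos'])@r).round(4))
```

```text
10.125 [0.5995 0.0256 0.2081] [[-0.0, -0.171, -0.985], [0.0, -0.985, 0.171], [-1.0, -0.0, 0.0]]
1210 [402.8 129.5] [ 0.6436 -0.0457  0.089 ] tool [ 0.1191  0.0628 -0.0557]
1200 [323.6 142.4] [0.6441 0.0143 0.089 ] tool [ 0.1191  0.0036 -0.0459]
```

View pics/w6.png

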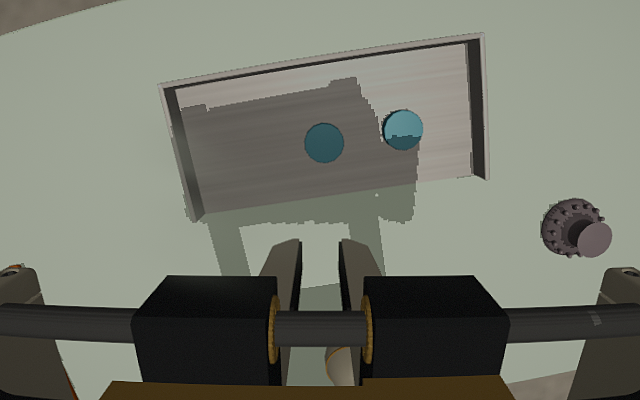

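T2 (324,142) and T3 (403,130) are both inside. Now T1.

>>> {"name": "arm_command", "arguments": {"plan": [[0,0,0,0,-0.017,0.045,0.2],[0,0,0,0,-0.016,0.045,0.2],[0,0,0,0,-0.016,0.04,0.2],[0,0,0,0.025,0,0,0.2],[0,0,0,0,0,0,0.2]]}}

```text
time: 10.8
tcp_pos: [0.4791, 0.0939, 0.182]
orientation: [-0.704, 0.062, 0.705, 0.061]
contact_force: [0.6, -0.8, 0.3]
grip_width: 0.0182
```

Run:
```python
from h import *
from scipy.spatial.transform import Rotation as R
s=observe();r=R.from_quat(s['orientation']).as_matrix();print(s['time'],s['tcp_pos'].round(4))
c=cam('wrist','w7')
for a,p,b in blobs(c,100):
    w=onplane(c,[p],.089)[0]
    print(a,p.round(1),b,w.round(4),'tool',((w-s['tcp_pos'])@r).round(4))
```

```text
10.8 [0.4791 0.0939 0.182 ]
1436 [312.4 159.9] [292 139  42  43] [0.5161 0.0916 0.089 ] tool [ 0.093  -0.0043 -0.0369]
```

View pics/w7.png

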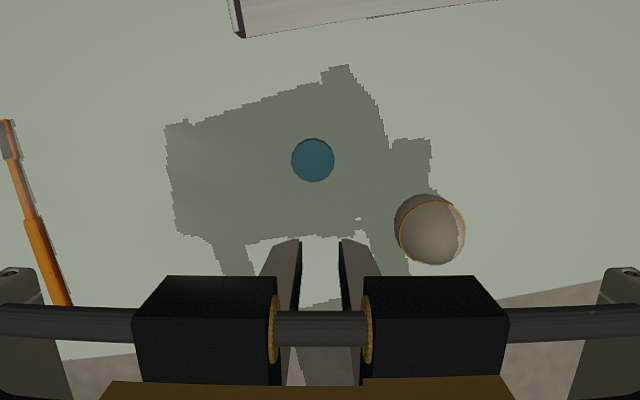

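T1 is at (312,160), about 4 mm off the finger centre line, so I'll correct for that. The pot at (430,230) and the toothbrush stay clear.

>>> {"name": "arm_command", "arguments": {"plan": [[0,0,0,0,-0.004,0,0.2],[0,0,0,0.04,0,0,0.2],[0,0,0,0.027,0,0,0.2],[0,0,0,0.008,0,0,0.2],[0,0,0,0,0,-0.007,0.2]]}}

```text
time: 11.48
tcp_pos: [0.488, 0.0972, 0.1089]
orientation: [0.705, -0.061, -0.704, -0.062]
contact_force: [0.4, 0.2, 0.3]
grip_width: 0.0184
```

>>> {"name": "arm_command", "arguments": {"plan": [[0,0,0,0,0,-0.008,0.2],[0,0,0,0,0,-0.008,0.2],[0,0,0,0,0,-0.008,0.2],[0,0,0,0,0,-0.008,0.2],[0,0,0,0,0,-0.008,0.2]]}}

```text
time: 12.1
tcp_pos: [0.5275, 0.0902, 0.1082]
orientation: [0.704, -0.062, -0.704, -0.062]
contact_force: [-0.9, 0.2, 1.2]
grip_width: 0.0187
```

>>> {"name": "arm_command", "arguments": {"plan": [[0,0,0,0,0,-0.008,0.2],[0,0,0,0,0,-0.008,0.2],[0,0,0,0,0,-0.008,0.2],[0,0,0,0,0,-0.008,0.2],[0,0,0,0,0,-0.008,0.2]]}}

```text
time: 12.72
tcp_pos: [0.5669, 0.0833, 0.1081]
orientation: [-0.704, 0.062, 0.704, 0.062]
contact_force: [-0.2, -0.3, 1.1]
grip_width: 0.0186
```

Run:
```python
from h import *
from scipy.spatial.transform import Rotation as R
s=observe();r=R.from_quat(s['orientation']).as_matrix();print(s['time'],s['tcp_pos'].round(4),s['contact_force'])
c=cam('wrist','w8')
for a,p,b in blobs(c,100):
    w=onplane(c,[p],.089)[0]
    print(a,p.round(1),b,w.round(4),'tool',((w-s['tcp_pos'])@r).round(4))
```

```text
12.725 [0.5669 0.0833 0.1081] [-0.22185328 -0.33675131  1.08314453]
3683 [563.3  56.4] [529  23  69  67] [ 0.6439 -0.0448  0.089 ] tool [ 0.0191  0.1128 -0.0981]
3614 [439.4  74.2] [405  40  68  69] [0.6444 0.0141 0.089 ] tool [ 0.0191  0.0547 -0.0884]
2764 [320.2 220.5] [291 190  59  61] [0.5852 0.079  0.089 ] tool [ 0.0191  0.001  -0.0188]
```

View pics/w8.png

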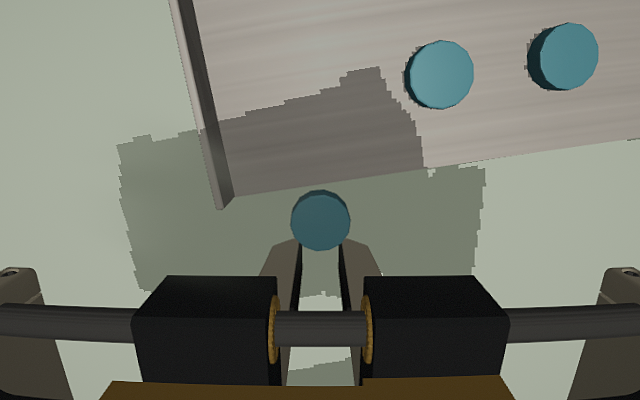

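T1 at (320,220) is cradled and the left wall end at (222,205) will be cleared. T2 and T3 have not moved.

>>> {"name": "arm_command", "arguments": {"plan": [[0,0,0,0,0,-0.008,0.2],[0,0,0,0,0,-0.008,0.2],[0,0,0,0,0,-0.008,0.2],[0,0,0,0,0,-0.008,0.2],[0,0,0,0,0,-0.008,0.2]]}}

```text
time: 13.4
tcp_pos: [0.6063, 0.0763, 0.1081]
orientation: [-0.704, 0.062, 0.704, 0.062]
contact_force: [-0.8, -0.6, 0.2]
grip_width: 0.0186
```

>>> {"name": "arm_command", "arguments": {"plan": [[0,0,0,0,0,-0.008,0.2],[0,0,0,0,0,-0.006,0.2],[0,0,0,0,0,-0.004,0.2],[0,0,0,0,0,-0.002,0.2],[0,0,0,0,0,0,0.2]]}}

```text
time: 14.02
tcp_pos: [0.6254, 0.073, 0.1081]
orientation: [-0.704, 0.062, 0.704, 0.061]
contact_force: [-0.4, -0.4, 0.5]
grip_width: 0.0187
```

>>> {"name": "arm_command", "arguments": {"plan": [[0,0,0,0,0,0.02,0.2],[0,0,0,0,0,0.02,0.2],[0,0,0,-0.05,0,0,0.2],[0,0,0,-0.05,0,0,0.2],[0,0,0,-0.02,0,0,0.2]]}}

```text
time: 14.65
tcp_pos: [0.5864, 0.0801, 0.2316]
orientation: [0.706, -0.061, -0.703, -0.062]
contact_force: [0.6, 0.4, 0.2]
grip_width: 0.0184
```

>>> {"name": "arm_command", "arguments": {"plan": [[0,0,0,-0.01,0.03,0,0.2],[0,0,0,0,0.03,0,0.2],[0,0,0,0,0,0,0.2],[0,0,0,0,0,0,0.2],[0,0,0,0,0,0,0.2]]}}

```text
time: 15.28
tcp_pos: [0.5756, 0.0215, 0.2378]
orientation: [-0.704, 0.061, 0.705, 0.061]
contact_force: [0.6, 0.4, -0.4]
grip_width: 0.0189
```

Run:
```python
from h import *
s=observe();print(s['time'],s['tcp_pos'].round(4),s['contact_force'])
c=cam('wrist','w9')
F=np.array([.6015,.0105]);a0=np.deg2rad(-1.4)
# front line from (.604,.119) to (.599,-.098)
f=np.array([.604,.119])-np.array([.599,-.098]);y=f/np.linalg.norm(f);x=np.array([y[1],-y[0]])
for a,p,b in blobs(c,100):
    w=onplane(c,[p],.092)[0]; z=c['z_map'][int(p[1]),int(p[0])];o,d=rays(c,[p])
    print(a,p.round(1),w.round(4),'tray',((w[:2]-F)@x).round(4),((w[:2]-F)@y).round(4),'depthpt',(o+d[0]*z).round(4))
c=cam('scene','sc9')
for a,p,b in blobs(c,25):
    if 100<p[1]<280: print('scene',a,p.round(1),onplane(c,[p],.089)[0].round(4))
c=cam('side','si9')
for a,p,b in blobs(c,15):
    if 100<p[1]<280: print('side',a,p.round(1),onplane(c,[p],.089)[0].round(4))
```

```text
15.275 [0.5756 0.0215 0.2378] [ 0.60996873  0.42949707 -0.37889927]
1039 [385.7  98. ] [ 0.6438 -0.0451  0.092 ] tray 0.0435 -0.0546 depthpt [ 0.6438 -0.0449  0.0929]
1005 [313.2 110.3] [0.6441 0.0142 0.092 ] tray 0.0425 0.0047 depthpt [0.6441 0.0142 0.0922]
1009 [248.  122.1] [0.6442 0.0684 0.092 ] tray 0.0414 0.0589 depthpt [0.6443 0.0681 0.0937]
scene 1152 [546.  174.7] [0.6364 0.5486 0.089 ]
scene 113 [370.5 225.4] [0.6482 0.0671 0.089 ]
scene 119 [348.2 231.4] [0.6484 0.0129 0.089 ]
scene 119 [323.1 237.7] [ 0.6473 -0.0465  0.089 ]
side 391 [211.9 149. ] [0.5278 0.5129 0.089 ]
side 23 [316.2 194.9] [0.6439 0.0692 0.089 ]
side 25 [327.6 203.2] [0.6442 0.015  0.089 ]
side 44 [340.6 212.8] [ 0.6442 -0.0438  0.089 ]
```

View pics/w9.png

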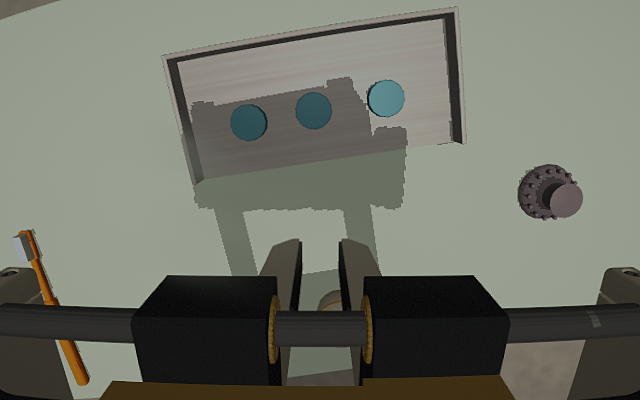

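View pics/sc9.png

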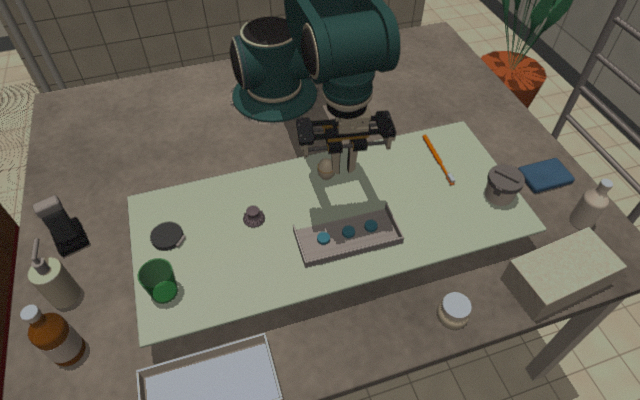

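View pics/si9.png

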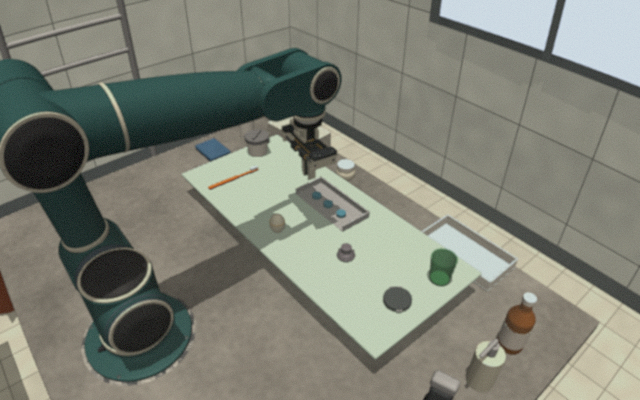

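All three tablets lie flat in the tray at wrist pixels (248,122), (313,110) and (386,98). The bystanders sit at the same pixels as in the first pictures, and the gripper is clear.

```bash
python3 -c "
from cell import ticket
print(ticket.sign_off())"
```

```text
the job is handed in; nothing more can be done
None
```

All three tablets are swept into the tray and the job is handed in, at about 15 s on the robot's clock. I pushed each one along the glass at roughly 65 mm/s, cradled between slightly opened fingertips. I backed the fingers off before lifting them, and no tablet was picked up.

**Tablet positions:** the last wrist view put the centres about 41–44 mm past the open side. In tray y they are at about +59, +5 and −55 mm, so all are well inside the walls. The measured tops are at 0.092–0.094 m, which means they lie flat. The side camera agreed within about 2 mm. The scene camera read about 4 mm further in and 1–2 mm to the right, which makes no difference to the result.

**Forces:** the wrist force stayed near its noise level, under 2 N in every reading.

**Bystanders:** they showed no visible movement between the first and last pictures. I checked this by eye and did not measure each one. The gripper ended clear of everything.

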